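Half-turn lamp test on the demo lantern

ROBOT

A 6-joint arm with a two-finger parallel gripper is mounted at the origin on a cart in front of the work surface, level with it; the furniture and walls round the work are solid. World frame = base frame: x ahead of the robot, y to its left, z up, the work surface at z = 0. Lengths are in mm, angles in rad, forces in N, time in s.
With the tool pointing down it reaches from about 300 to 750 mm from the base axis. Payload 8.5 kg.
Tool frame: the origin (TCP) lies on the centre line of the jaws, within the pads' length; the fingertips stand 22 mm ahead of it and the grasp point (between the pads) lies 3 mm ahead of it; z points along the fingers, y is the line along which they close (so a half turn about z gives the same grasp; the last joint's range is limited). The gripper opens to 88 mm and grips with 3 to 60 N. Pads are 18 mm wide; open, the fingers measure 123 mm over their backs; the gripper's body (75 mm by 187 mm) begins 45 mm behind the grasp point.
Start: joints at [-1.546, 0.381, 1.297, -0, 1.464, -0.215], TCP at [130.625, -534.245, 260.748] pointing down, gripper open.
Joint ranges: [-3.11, 3.11], [-0.89, 2.33], [0.22, 2.48], [-1.42, 4.56], [0.17, 2.85], [-2.88, 2.88]. Speed limits (rad/s): [2.39, 2.39, 3.14, 3.14, 3.14, 3.14].

INTERFACE

Orientations are given as a unit quaternion [x, y, z, w].
In Python, from bench import r, get_image, camera_params, workorder gives the robot as it stands.
- The arm moves only by the tool step_arm, never from a script. Its argument "increments" is a list of rows, each an object of numbers: "dx", "dy", "dz": the shift along the tool's x, y, z in units of 0.4 m (1.0 is 0.4 m); "wx", "wy", "wz": the turn, a rotation vector about the tool's x, y, z in units of 180 degrees (1.0 is 180 degrees); "grip": the opening, from 0 (shut) to 1 (fully open). A call has 1 to 12 rows; each row is the pose to reach, as a shift and turn from the pose commanded when the call began, along the tool's axes at that moment, turning the shorter way round; what a row does not reach only later rows make up. A row lasts 1/8 s, in which the tool goes at most 62.5 mm and 10.7 degrees, less where a joint would pass 70% of its speed; a pose out of reach is approached as far as the arm can. A call with a number of a shift or a turn outside -1 to 1 is refused whole. A call with a gripper value outside its range is refused whole. The fingers move at their own pace and stop on an object; "newtons" is the grip in N (left out, the last holds). Time passes only in rows, so rows that repeat a pose let the fingers close. It gives the time, the measured TCP pose, the force, the opening and the grip force at its end, in the units of the state.
- r.state(): the state, without advancing time (a new reading comes with each control period).
- get_image(name): name is "scene" or "top" or "wrist"; returns the picture (400x640x3 uint8, red, green, blue); there is no depth.
- camera_params(name): a dict with "mtx" (3x3 intrinsics, pixels), "origin" and "rotation" of the camera in the world. Camera axes: x right, y down, z forward; pixel columns grow to the right and rows downward; lengths in mm; the calibration is good to about 2 mm. A picture is of the moment at which its call begins: read the wrist's pose just before it. camera_params takes no time and is no camera call; for the wrist camera it gives the pose at the moment of the call.
- workorder.finish_job(): hands the job in; it is judged then, once.
The state is a dict: "time_s": time; "joint_pos": joint angles; "joint_vel": joint speeds; "joint_efforts": joint torques, N m; "ee_pos": TCP position; "ee_rot": TCP orientation; "ft_force": force on the tool from outside, world axes, zero at the start; "torque": the same for the moment, N m; "grip_width": finger opening in mm; "finger_force": force on a finger pad.
Only numpy, scipy, OpenCV 4.12 (cv2) and the standard library are available. Lean on these libraries where they do the work, as an engineer would, in place of code of your own. Each camera call takes 0.05 s, during which the arm holds its last target. There are 200 camera calls.

TASK

The demonstration lantern has a fresh battery and its teal twist cap lies in the pink tray among the odds and ends. Pick the cap out, set it in the lantern's mouth with its two lugs through the two entry slots until it is fully down, then turn it clockwise (seen from above) to the amber test mark, half way to the red lock mark, and finish there still gripping the cap, because a spring would turn it back if you let go. Do not let it click into the child lock, leave the other odds and ends in the tray, and do not disturb the glue stick or the date stamp.

Things in the scene. Friction and masses are not known exactly. Their poses are not given: they have to be found in the camera images.
- cap_center (a point): Teal twist cap, 60 mm wide, 48 mm tall, 42 to 84 g, standing on its plug in the tray; this point is its centre, half-way up (24 mm above its foot). Its upright grip bar, 44 mm long along x and 14 mm thick along y, is the top 26 mm (2 mm below to 24 mm above this point), with a white line along its top. Lugs and bar share the x axis, so a half turn about z makes no difference.
- cap: The same cap: origin at the middle of its foot, z up. Upward from the foot: plug 38 mm across, 17 mm long, its lowest 4 mm tapered, with two lugs along +x and -x, 52 mm tip to tip, 7 mm wide, 4 to 9 mm above the foot; flange disc 60 mm across, at 17 to 22 mm; then the grip bar.
- lantern_mouth (a point): Middle of the lantern's mouth, level with the flat collar top (135 mm above the counter). x runs along the two opposite entry slots (11 mm wide, 60 mm tip to tip, white dots beside them), z up. Bore 42 mm across, 21 mm deep, ledge 6 mm thick. Fully down, the flange lies on the collar: the cap's centre is 7 mm above this point, with 2 mm of play upward. A half turn makes no difference.
- lantern: Purple demo lantern with a cream globe, 135 mm tall, foot 115 mm and collar 88 mm across, screwed to the counter; origin under its centre. Clockwise from above, the cap's x axis is at 0 deg at entry, 40 deg at the amber mark, 80 deg at the red one. From 53 deg on sprung pawls resist, then click. From 7 deg on a spring pushes back with 0.03 to 0.12 N m. It cannot turn anticlockwise from entry.
- test_mark (a point): One of the two amber test marks, 9 by 4.5 mm bars on the collar top, 37 mm from the axis; the other is opposite. One end of the cap's white line should point to it.
- tray_in (a point): Centre of the pink tray's floor, 4 mm above the counter. The tray is fixed, 170 mm (x) by 235 mm (y) outside, walls 31 mm tall and 4 mm thick. It stands left or right of the middle, the lantern on the other side. Six things lie in it, in two rows of three; only the cap is taller than 30 mm.
- letter_block1: Red play block with a white star, 31x31x30 mm, loose in the tray; origin under its centre.
- letter_block2: Yellow play block with a white star, 31x31x30 mm, loose in the tray; origin under its centre.
- toy_cup1: Pink toy tea cup, 44x53x28 mm, loose in the tray; origin under its centre.
- toy_cup2: Lilac toy tea cup, 44x53x28 mm, loose in the tray; origin under its centre.
- ribbon_spool2: Reel of blue ribbon, 58x83x16 mm, loose in the tray; origin under its centre.
- glue_stick: Yellow and magenta glue stick, 27 mm across and 88 mm tall, standing loose on the left; origin under its centre.
- date_stamp: Black and red self-inking stamp, 30x48x57 mm, standing loose on the right; origin under its centre.
Not all that is in view belongs to the job. What is shaped like the cap but blue is not meant.

How it is judged (in metres and radians):
On the way, in this order (a step that is already met when the one before it is completed fails the run):
1. the cap is lifted out of the tray, gripped by the fingers (height (world z) of cap_center above 0.08 m and contact force between the fingers and cap above 1 N), for 0.1 s.
2. the cap is fully down in the lantern's mouth, lugs through the entry slots (horizontal distance between cap_center and lantern_mouth below 0.005 m and z of cap_center in the frame of lantern_mouth below 0.0105 m and angle between the x axis of cap and the x axis of lantern_mouth, either way round below 0.4 rad), for 0.05 s.
At the end, for the whole second after the job is handed in: The cap is fully down under the ledge of the lantern's mouth (centre within 5 mm of the axis, upright within 6 deg, no more than 3.5 mm above seated), its x axis turned 30 to 50 deg from the entry slots (amber test mark: 40 deg), at rest and gripped by the fingers with more than 1 N (horizontal distance between cap_center and lantern_mouth below 0.005 m and z of cap_center in the frame of lantern_mouth between 0.003 and 0.0105 m and angle between cap's own z axis and vertical below 0.1 rad and angle between the x axis of cap and the x axis of lantern_mouth, either way round between 0.52 and 0.88 rad and contact force between the fingers and cap above 1 N and angular speed of cap below 0.1 rad/s and linear speed of cap below 0.02 m/s); the arm keeps its last pose, push and grip.
It fails at once if the cap clicks into the child lock (horizontal distance between cap_center and lantern_mouth below 0.006 m and z of cap_center in the frame of lantern_mouth below 0.011 m and angle between the x axis of cap and the x axis of lantern_mouth, either way round above 1.1 rad).
It fails at once if another thing leaves the tray (horizontal distance between any of letter_block1, letter_block2, toy_cup1, toy_cup2, ribbon_spool2 and tray_in above 0.15 m).
It fails at once if the glue stick or the date stamp is moved by more than 3 cm (distance of any of glue_stick, date_stamp from where it was at the start of the episode above 0.03 m).
It also fails if it takes over 45 s, if anything falls off the work surface, if the arm or the gripper's body presses on something with over 40 N, if the wrist force passes 120 N, or if a joint passes its speed limit or range.

## Working session

There is one attempt and no reset: what is moved stays moved. The work goes in short steps, Python scripts to look and compute and a tool call to move; the robot and the scene stay as the last step left them, time stands still between calls to the robot, and variables do not carry over. Pictures are saved under pics/ and viewed, at most 10 in all, crops included, and the job is handed in when it is done.

Besides the shell and the picture viewer there is one more tool, called after "Request:" as name(argument=value, ...), one argument or row to a line, values as JSON. step_arm: Moves the arm, as the interface text tells. Shifts and turns lie within -1 to 1; 1 stands for 0.4 m of shift or 180 degrees of turn. Its arguments: {"type":"object","properties":{"increments":{"type":"array","items":{"type":"object","properties":{"dx":{"type":"number"},"dy":{"type":"number"},"dz":{"type":"number"},"wx":{"type":"number"},"wy":{"type":"number"},"wz":{"type":"number"},"grip":{"type":"number"}}}},"newtons":{"type":"number"}},"required":["increments"]}

```bash
ls; mkdir -p pics; python3 - <<'E'
from bench import r,get_image,camera_params
import cv2,numpy as np
a=get_image("top");b=get_image("scene")
cv2.imwrite("pics/top.png",a[:,:,::-1]);cv2.imwrite("pics/scene.png",b[:,:,::-1])
for n in("top","scene","wrist"):
  p=camera_params(n);print(n,np.round(p["mtx"],1).tolist(),np.round(p["origin"],1),np.round(p["rotation"],3).tolist())
s=r.state();print(s)
E
```

```text
pics
top [[493.1, 0.0, 317.1], [0.0, 493.1, 199.8], [0.0, 0.0, 1.0]] [ 267.5  -30.8 1577.1] [-0.698, 0.712, -0.046, 0.062]
scene [[396.8, 0.0, 319.8], [0.0, 396.8, 203.1], [0.0, 0.0, 1.0]] [-53.3 343.2 840.8] [-0.454, 0.82, -0.305, 0.167]
wrist [[283.4, 0.0, 321.7], [0.0, 283.4, 197.8], [0.0, 0.0, 1.0]] [ 209.3 -515.8  384.9] [0.777, -0.61, -0.098, 0.123]
{'time_s': 0.1, 'joint_pos': array([-1.54629707e+00,  3.81131836e-01,  1.29815920e+00, -1.23332584e-05,
        1.46359937e+00, -2.15284225e-01]), 'joint_vel': array([-1.35732564e-05, -9.48295294e-04, -3.13899094e-03,  2.71526392e-04,
        1.77522538e-04,  2.54802508e-04]), 'joint_efforts': array([ 3.10728654e-03, -4.38650143e+01, -2.24911058e+01,  7.14444648e-02,
        3.42709792e-02, -6.99402358e-05]), 'ee_pos': array([ 130.61854419, -534.03466951,  260.2064607 ]), 'ee_rot': array([ 9.92821302e-01,  1.19605360e-01,  5.57008988e-05, -6.46507458e-04]), 'ft_force': array([-1.55787049, -0.09799725,  0.81094253]), 'torque': array([-0.03336314,  0.02080236,  0.00799174]), 'finger_force': 0.0, 'grip_width': 87.69039251512174}
```

View pics/top.png

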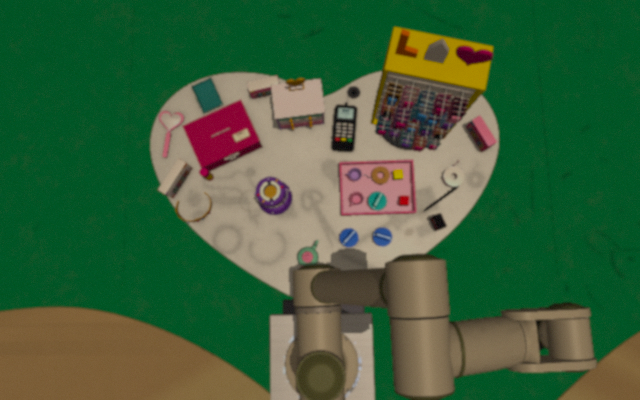

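View pics/scene.png

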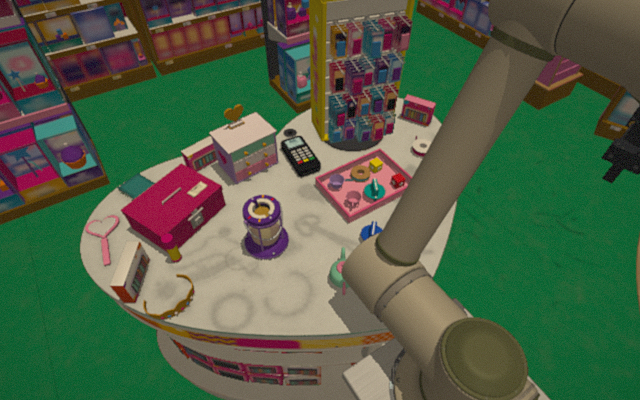

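The top view shows the teal cap at about (377,201) and the lantern mouth at about (272,192). The blue decoys are at (348,238) and (382,237). Next I'll turn these pixels into positions.

```bash
cat > h.py <<'E'
from bench import r,get_image,camera_params
import cv2,numpy as np
from scipy.spatial.transform import Rotation as R
def cast(p,uv,z):
    uv=np.atleast_2d(np.array(uv,float)); M=R.from_quat(p["rotation"]).as_matrix()
    d=(M@np.linalg.inv(p["mtx"])@np.c_[uv,np.ones(len(uv))].T).T; o=np.array(p["origin"])
    return o+d*((z-o[2])/d[:,2])[:,None]
def blob(img,lo,hi,box=None,k=0):
    m=cv2.inRange(cv2.cvtColor(img,cv2.COLOR_RGB2HSV),lo,hi)
    if box: q=np.zeros_like(m);x0,y0,x1,y1=box;q[y0:y1,x0:x1]=255;m&=q
    return m
def plan(x,y,z,yaw=None):
    """yaw: world direction (deg) of tool y; prints the row from current measured pose"""
    s=r.state();T=R.from_quat(s["ee_rot"]);d=T.inv().apply(np.array([x,y,z])-s["ee_pos"])/400
    ty=T.as_matrix()[:,1];tx=T.as_matrix()[:,0]
    print("d",np.round(d,4),"now",np.round(s["ee_pos"],1),"tool y yaw",np.degrees(np.arctan2(ty[1],ty[0])).round(1))
    if yaw is not None:
        c=np.cos(np.radians(yaw));n=np.sin(np.radians(yaw));Z=[0,0,-1];Y=np.array([c,n,0]);X=np.cross(Y,Z)
        print("w",np.round((T.inv()*R.from_matrix(np.c_[X,Y,Z])).as_rotvec()/np.pi,4))
E
python3 - <<'E'
from h import *
a=cv2.imread("pics/top.png")[:,:,::-1].copy();p=camera_params("top")
m=blob(a,(75,80,60),(97,255,255),(340,160,414,215));mm=cv2.moments(m,True);c=(mm["m10"]/mm["m00"],mm["m01"]/mm["m00"]);print("cap",c,mm["m00"],cast(p,c,35))
m=blob(a,(120,70,40),(150,255,255),(245,165,300,225));print("lan",cv2.boundingRect(m))
print(cast(p,[(270,189),(272,192)],135),cast(p,[(343,164),(412,212)],4))
z=[cv2.resize(a[y-25:y+25,x-30:x+30],(400,333),interpolation=cv2.INTER_CUBIC) for x,y in((377,201),(272,192))]
cv2.imwrite("pics/z.png",np.hstack(z)[:,:,::-1])
E
```

```text
cap (376.7136563876652, 200.65198237885463) 227.0 [[ 498.83446967 -186.07083429   35.        ]]
lan (256, 178, 35, 36)
[[526.17070303 139.46655021 135.        ]
 [516.97049508 133.54616952 135.        ]] [[ 626.84445989  -84.10431258    4.        ]
 [ 464.16940262 -300.4602599     4.        ]]
```

View pics/z.png

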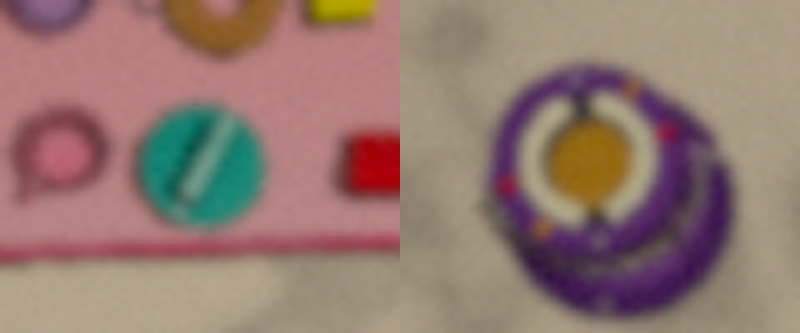

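The crop shows the cap bar running from about (185,205) to (225,120). The mouth centre is at crop (588,160), with slots at (580,100) and (597,215) and amber marks at (632,88) and (543,230). Next I'll work out the yaws and the approach.

```bash
python3 - <<'E'
from h import *
p=camera_params("top")
f=lambda x,y,ox,oy:(ox+x*.15,oy+y*.15)
def ang(q):d=q[1]-q[0];return np.degrees(np.arctan2(d[1],d[0]))
q=cast(p,[f(185,205,347,176),f(225,120,347,176)],45);print("bar",ang(q),q.mean(0))
q=cast(p,[f(597,215,182,167),f(580,100,182,167)],135);print("slot",ang(q),q.mean(0))
q=cast(p,[f(543,230,182,167),f(632,88,182,167)],135);print("amber",ang(q),q.mean(0))
s=r.state();T=R.from_quat(s["ee_rot"]);w=camera_params("wrist")
print("cam in tool",T.inv().apply(w["origin"]-s["ee_pos"]),(T.inv()*R.from_quat(w["rotation"])).as_matrix().round(2).tolist())
for yaw in(61,-119): plan(500,-188,230,yaw)
E
```

```text
bar -26.90490866394252 [ 498.17455452 -188.35521678   45.        ]
slot 8.013484237720233 [521.31390674 138.67934525 135.        ]
amber -32.332558376844396 [520.66789938 139.05933125 135.        ]
cam in tool [  80.79515147    0.83230033 -124.67196563] [[0.0, -0.95, -0.31], [1.0, 0.0, -0.0], [0.0, -0.31, 0.95]]
d [ 1.1025 -0.6209  0.0766] now [ 130.6 -534.   260.2] tool y yaw -76.3
w [-1.000e-04 -5.000e-04 -7.626e-01]
d [ 1.1025 -0.6209  0.0766] now [ 130.6 -534.   260.2] tool y yaw -76.3
w [-4.000e-04  1.000e-04  2.374e-01]
```

Request:
step_arm(
  increments=[
    {"dx": 0.9,"dy": -0.5,"dz": 0.05,"wz": -0.6,"grip": 1},
    {"dx": 0.9,"dy": -0.5,"dz": 0.05,"wz": -0.6,"grip": 1},
    {"dx": 0.9,"dy": -0.5,"dz": 0.05,"wz": -0.6,"grip": 1},
    {"dx": 0.9,"dy": -0.5,"dz": 0.05,"wz": -0.6,"grip": 1},
    {"dx": 0.9,"dy": -0.5,"dz": 0.05,"wz": -0.6,"grip": 1},
    {"dx": 0.9,"dy": -0.5,"dz": 0.05,"wz": -0.6,"grip": 1},
    {"dx": 0.9,"dy": -0.5,"dz": 0.05,"wz": -0.6,"grip": 1},
    {"dx": 0.9,"dy": -0.5,"dz": 0.05,"wz": -0.6,"grip": 1},
    {"dx": 0.9,"dy": -0.5,"dz": 0.05,"wz": -0.6,"grip": 1},
    {"dx": 0.9,"dy": -0.5,"dz": 0.05,"wz": -0.6,"grip": 1},
    {"dx": 0.9,"dy": -0.5,"dz": 0.05,"wz": -0.6,"grip": 1},
  ],
  newtons=30,
)

```text
$.increments[0]: bad value
```

```bash
python3 -c "
from h import *
plan(500,-188,150,63);print(r.state()['joint_pos'].round(2))"
```

```text
d [ 1.1024 -0.6207  0.2766] now [ 130.6 -534.   260.2] tool y yaw -76.3
w [-1.000e-04 -5.000e-04 -7.737e-01]
[-1.55  0.38  1.3  -0.    1.46 -0.22]
```

Request:
step_arm(
  increments=[
    {"dx": 0.9,"dy": -0.5,"dz": 0.05,"wx": 0.0,"wy": 0.0,"wz": -0.6,"grip": 1.0},
    {"dx": 0.9,"dy": -0.5,"dz": 0.05,"wx": 0.0,"wy": 0.0,"wz": -0.6,"grip": 1.0},
    {"dx": 0.9,"dy": -0.5,"dz": 0.05,"wx": 0.0,"wy": 0.0,"wz": -0.6,"grip": 1.0},
    {"dx": 0.9,"dy": -0.5,"dz": 0.05,"wx": 0.0,"wy": 0.0,"wz": -0.6,"grip": 1.0},
    {"dx": 0.9,"dy": -0.5,"dz": 0.05,"wx": 0.0,"wy": 0.0,"wz": -0.6,"grip": 1.0},
    {"dx": 0.9,"dy": -0.5,"dz": 0.05,"wx": 0.0,"wy": 0.0,"wz": -0.6,"grip": 1.0},
    {"dx": 0.9,"dy": -0.5,"dz": 0.05,"wx": 0.0,"wy": 0.0,"wz": -0.6,"grip": 1.0},
    {"dx": 0.9,"dy": -0.5,"dz": 0.05,"wx": 0.0,"wy": 0.0,"wz": -0.6,"grip": 1.0},
    {"dx": 0.9,"dy": -0.5,"dz": 0.05,"wx": 0.0,"wy": 0.0,"wz": -0.6,"grip": 1.0},
    {"dx": 0.9,"dy": -0.5,"dz": 0.05,"wx": 0.0,"wy": 0.0,"wz": -0.6,"grip": 1.0},
    {"dx": 0.9,"dy": -0.5,"dz": 0.05,"wx": 0.0,"wy": 0.0,"wz": -0.6,"grip": 1.0},
  ],
  newtons=30,
)

```text
time_s: 1.48
ee_pos: [432.7, -254.4, 240.5]
ee_rot: [0.487, 0.873, 0.0, -0.0]
ft_force: [0.8, -0.2, -0.5]
grip_width: 87.8
finger_force: 0.0
```

```bash
python3 -c "
from h import *
plan(500,-188,150,63);print(r.state()['joint_pos'].round(2))"
```

```text
d [0.0528 0.2303 0.2263] now [ 432.7 -254.4  240.5] tool y yaw 31.7
w [ 0.     -0.0002 -0.174 ]
[-0.77  0.31  1.46 -0.    1.37 -1.32]
```

Request:
step_arm(
  increments=[
    {"dx": 0.053,"dy": 0.23,"dz": 0.226,"wx": 0.0,"wy": 0.0,"wz": -0.174,"grip": 1.0},
    {"dx": 0.053,"dy": 0.23,"dz": 0.226,"wx": 0.0,"wy": 0.0,"wz": -0.174,"grip": 1.0},
    {"dx": 0.053,"dy": 0.23,"dz": 0.226,"wx": 0.0,"wy": 0.0,"wz": -0.174,"grip": 1.0},
    {"dx": 0.053,"dy": 0.23,"dz": 0.226,"wx": 0.0,"wy": 0.0,"wz": -0.174,"grip": 1.0},
    {"dx": 0.053,"dy": 0.23,"dz": 0.226,"wx": 0.0,"wy": 0.0,"wz": -0.174,"grip": 1.0},
  ],
)

```text
time_s: 2.1
ee_pos: [499.9, -188.5, 150.9]
ee_rot: [0.236, 0.972, -0.0, 0.0]
ft_force: [0.2, -0.1, 0.1]
grip_width: 88.3
finger_force: 0.0
```

```bash
cat > cap.py <<'E'
from h import *
p=camera_params("wrist");a=get_image("wrist")
cv2.imwrite("pics/w1.png",a[:,:,::-1])
m=blob(a,(75,80,50),(97,255,255))
cs,_=cv2.findContours(m,0,1);c=max(cs,key=cv2.contourArea)
g=np.zeros_like(m);cv2.drawContours(g,[cv2.convexHull(c)],-1,255,-1)
w=cv2.inRange(cv2.cvtColor(a,cv2.COLOR_RGB2HSV),(0,0,130),(180,60,255))&g
ws,_=cv2.findContours(w,0,1);l=max(ws,key=cv2.contourArea)
rc=cv2.minAreaRect(l);print("line",rc,cv2.contourArea(l),"cap box",cv2.boundingRect(c))
b=cv2.boxPoints(rc);e=sorted([(np.linalg.norm(b[i]-b[(i+1)%4]),i) for i in range(4)])[:2]
q=cast(p,[(b[i]+b[(i+1)%4])/2 for _,i in e],52);d=q[1]-q[0]
ya=np.degrees(np.arctan2(d[1],d[0]));print("ends",q.round(1),"len",np.linalg.norm(d),"mid",q.mean(0).round(1),"yaw",ya)
x,y=q.mean(0)[:2];ya=(ya+90)%180
plan(x,y,38,ya)
E
python3 cap.py
```

```text
line ((311.0, 225.0), (0.0, 0.0), 0.0) 0.0 cap box (291, 166, 65, 63)
ends [[ 510.4 -204.9   52. ]
 [ 510.4 -204.9   52. ]] len 0.0 mid [ 510.4 -204.9   52. ] yaw 0.0
d [-0.0418 -0.024   0.2825] now [ 499.8 -188.6  151. ] tool y yaw 62.8
w [-1.000e-04  4.000e-04 -1.512e-01]
```

View pics/w1.png

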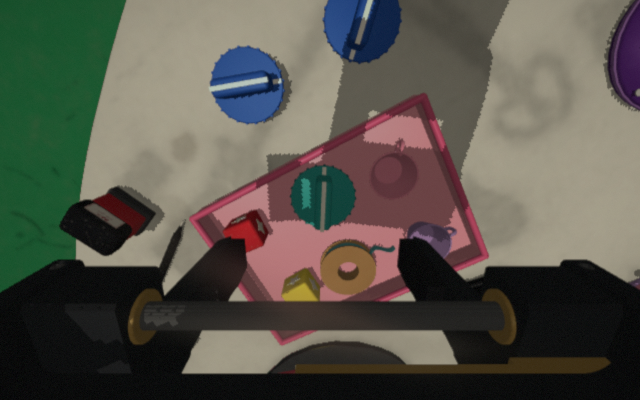

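The wrist view shows the shaded cap at (323,197). Its white line runs nearly vertical from (324,168) to (324,230), so the jaws are already roughly across the bar. I'll measure the line using low saturation in the shaded area.

```bash
cat > cap2.py <<'E'
from h import *
a=cv2.imread("pics/w1.png")[:,:,::-1].copy();p=camera_params("wrist")
h=cv2.cvtColor(a,cv2.COLOR_RGB2HSV)
m=blob(a,(75,80,50),(97,255,255));c=max(cv2.findContours(m,0,1)[0],key=cv2.contourArea)
el=cv2.fitEllipse(cv2.convexHull(c));print("ell",el,cast(p,el[0],26))
sub=h[:,:,1].astype(float);pts=[]
for y in range(174,224):
    row=sub[y,312:340];k=row.argmin();
    if y%6==0: print(y,312+k,row.min(),np.median(row))
    w=np.clip(np.median(row)*.75-row,0,None)
    if w.sum()>0: pts.append((312+(w*np.arange(28)).sum()/w.sum(),y))
pts=np.array(pts,np.float32);vx,vy,x0,y0=cv2.fitLine(pts,cv2.DIST_HUBER,0,.01,.01).ravel()
e=[(x0+vx*t,y0+vy*t) for t in(-25,25)];q=cast(p,e,52);d=q[1]-q[0]
ya=np.degrees(np.arctan2(d[1],d[0]));print("line",e,q,"yaw",ya)
plan(*q.mean(0)[:2],40,(ya+90)%180)
E
python3 cap2.py
```

```text
ell ((322.7731018066406, 196.1712646484375), (62.23911666870117, 63.72902297973633), 98.63613891601562) [[ 499.47417872 -187.87100859   26.        ]]
174 323 28.0 183.0
180 322 161.0 183.5
186 322 26.0 182.0
192 322 28.0 182.0
198 322 32.0 183.5
204 321 29.0 183.5
210 321 31.0 182.5
216 321 31.0 185.0
222 320 34.0 182.5
line [(np.float32(322.16202), np.float32(222.879)), (np.float32(324.2108), np.float32(172.92099))] [[ 513.07637262 -195.57831932   52.        ]
 [ 474.94652552 -174.14105492   52.        ]] yaw 150.6545469027307
d [0.0175 0.0018 0.2775] now [ 499.8 -188.6  151. ] tool y yaw 62.8
w [-0.      0.0004  0.0118]
```

Request:
step_arm(
  increments=[
    {"dx": 0.004,"dy": 0.0015,"dz": 0.12,"wx": 0.0,"wy": 0.0,"wz": 0.012,"grip": 0.55},
    {"dx": 0.004,"dy": 0.0015,"dz": 0.18,"wx": 0.0,"wy": 0.0,"wz": 0.012,"grip": 0.55},
    {"dx": 0.004,"dy": 0.0015,"dz": 0.22,"wx": 0.0,"wy": 0.0,"wz": 0.012,"grip": 0.55},
    {"dx": 0.004,"dy": 0.0015,"dz": 0.25,"wx": 0.0,"wy": 0.0,"wz": 0.012,"grip": 0.55},
    {"dx": 0.004,"dy": 0.0015,"dz": 0.25,"wx": 0.0,"wy": 0.0,"wz": 0.012,"grip": 0.0},
    {"dx": 0.004,"dy": 0.0015,"dz": 0.25,"wx": 0.0,"wy": 0.0,"wz": 0.012,"grip": 0.0},
    {"dx": 0.004,"dy": 0.0015,"dz": 0.25,"wx": 0.0,"wy": 0.0,"wz": 0.012,"grip": 0.0},
    {"dx": 0.004,"dy": 0.0015,"dz": 0.25,"wx": 0.0,"wy": 0.0,"wz": 0.012,"grip": 0.0},
  ],
  newtons=40,
)

```text
time_s: 3.15
ee_pos: [498.9, -186.9, 50.8]
ee_rot: [0.251, 0.968, -0.0, 0.0]
ft_force: [-0.5, 0.0, 2.6]
grip_width: 13.9
finger_force: 40.0
```

Gripped: the opening is 13.9 mm at 40 N. Next I'll work out the lift and the move to a viewing pose beside the lantern.

```bash
python3 -c "
from h import *
plan(585,148,250,98)"
```

```text
d [ 0.2188  0.8361 -0.4982] now [ 498.9 -186.9   50.8] tool y yaw 60.9
w [-1.000e-04  3.000e-04 -2.061e-01]
```

Request:
step_arm(
  increments=[
    {"dx": 0.0,"dy": 0.0,"dz": -0.1,"wx": 0.0,"wy": 0.0,"wz": 0.0,"grip": 0.0},
    {"dx": 0.0,"dy": 0.0,"dz": -0.25,"wx": 0.0,"wy": 0.0,"wz": 0.0,"grip": 0.0},
    {"dx": 0.0,"dy": 0.0,"dz": -0.38,"wx": 0.0,"wy": 0.0,"wz": 0.0,"grip": 0.0},
    {"dx": 0.03,"dy": 0.1,"dz": -0.5,"wx": 0.0,"wy": 0.0,"wz": -0.03,"grip": 0.0},
    {"dx": 0.06,"dy": 0.24,"dz": -0.5,"wx": 0.0,"wy": 0.0,"wz": -0.08,"grip": 0.0},
    {"dx": 0.1,"dy": 0.38,"dz": -0.5,"wx": 0.0,"wy": 0.0,"wz": -0.13,"grip": 0.0},
    {"dx": 0.14,"dy": 0.52,"dz": -0.5,"wx": 0.0,"wy": 0.0,"wz": -0.18,"grip": 0.0},
    {"dx": 0.18,"dy": 0.66,"dz": -0.5,"wx": 0.0,"wy": 0.0,"wz": -0.206,"grip": 0.0},
    {"dx": 0.22,"dy": 0.78,"dz": -0.5,"wx": 0.0,"wy": 0.0,"wz": -0.206,"grip": 0.0},
    {"dx": 0.22,"dy": 0.836,"dz": -0.5,"wx": 0.0,"wy": 0.0,"wz": -0.206,"grip": 0.0},
    {"dx": 0.22,"dy": 0.836,"dz": -0.5,"wx": 0.0,"wy": 0.0,"wz": -0.206,"grip": 0.0},
    {"dx": 0.22,"dy": 0.836,"dz": -0.5,"wx": 0.0,"wy": 0.0,"wz": -0.206,"grip": 0.0},
  ],
)

```text
time_s: 4.65
ee_pos: [584.2, 147.4, 250.3]
ee_rot: [-0.069, 0.998, -0.0, -0.0]
ft_force: [-0.9, 0.0, -0.5]
grip_width: 13.8
finger_force: 40.0
```

```bash
python3 - <<'E'
from h import *
import json
p=camera_params("wrist");a=get_image("wrist");cv2.imwrite("pics/w2.png",a[:,:,::-1])
json.dump({k:np.asarray(v).tolist() for k,v in p.items()},open("w2.json","w"))
print(r.state()["joint_pos"].round(2),r.state()["ee_pos"])
E
```

```text
[ 0.05  0.48  1.16 -0.    1.5  -1.66] [584.23568542 147.21090589 250.4186646 ]
```

View pics/w2.png

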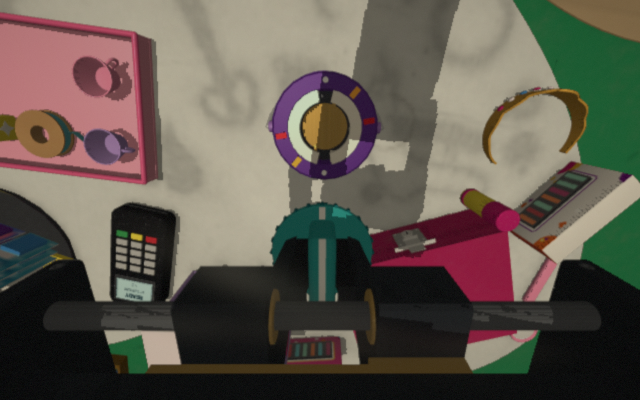

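The wrist view shows the mouth at (325,126), amber marks at (354,92) and (297,161), red marks at (369,121) and (281,136), and white dots at (325,78) and (324,171). The held cap's flange front edge is at (322,203). Next I'll fit the mouth pose from the marks and check the cap's offset in the jaws.

```bash
cat > lan.py <<'E'
from h import *
import json,sys
f=sys.argv[1] if len(sys.argv)>1 else "w2"
p=json.load(open(f+".json"));a=cv2.imread(f"pics/{f}.png")[:,:,::-1].copy()
box=(255,55,395,195)
def cents(m,n):
    k,_,st,c=cv2.connectedComponentsWithStats(m);i=1+np.argsort(-st[1:,4])[:n];return c[i],st[i,4]
q={}
for n,lo,hi in(("amber",(12,150,180),(28,255,255)),("red",(172,130,120),(180,255,255)),("white",(0,0,170),(180,70,255))):
    m=blob(a,lo,hi,box)
    if n=="white": cv2.circle(m,(325,126),38,0,-1)
    if n=="amber": cv2.circle(m,(325,126),30,0,-1)
    c,ar=cents(m,2);w=cast(p,c,135);d=w[1]-w[0];print(n,c.round(1).tolist(),ar,w.mean(0).round(1),"sep",np.linalg.norm(d).round(1),"yaw",(np.degrees(np.arctan2(d[1],d[0]))%180).round(1))
m=blob(a,(120,60,50),(150,255,255),box);c=max(cv2.findContours(m,0,1)[0],key=cv2.contourArea)
el=cv2.fitEllipse(cv2.convexHull(c));print("collar",el,cast(p,el[0],135).round(1))
s=r.state();T=R.from_quat(s["ee_rot"])
m=blob(a,(75,80,40),(97,255,255),(240,190,400,300));ys,xs=np.nonzero(m);print("flange x",xs.min(),xs.max(),"top",ys.min())
for y in(ys.min(),ys.min()+3): print(T.inv().apply(cast(p,(322,y),s["ee_pos"][2]-30)-s["ee_pos"]).round(1))
for x in(xs.min(),xs.max()):
    y=np.median(ys[xs==x]);print(T.inv().apply(cast(p,(x,y),s["ee_pos"][2]-28)-s["ee_pos"]).round(1))
E
python3 lan.py
```

```text
Traceback (most recent call last):
  File "lan.py", line 13, in <module>
    c,ar=cents(m,2);w=cast(p,c,135);d=w[1]-w[0];print(n,c.round(1).tolist(),ar,w.mean(0).round(1),"sep",np.linalg.norm(d).round(1),"yaw",(np.degrees(np.arctan2(d[1],d[0]))%180).round(1))
                                      ~^^^
IndexError: index 1 is out of bounds for axis 0 with size 1
```

```bash
python3 - <<'E'
import cv2
h=cv2.cvtColor(cv2.imread("pics/w2.png"),cv2.COLOR_BGR2HSV)
for x,y in((354,92),(297,161),(369,121),(281,136),(325,79),(324,171)):print(h[y,x],h[y,x-2])
E
sed -i 's/(12,150,180),(28/(10,120,120),(30/;s/(172,130,120),(180/(165,140,100),(180/' lan.py
sed -i 's/    c,ar=cents/    m=cv2.bitwise_or(m,blob(a,(0,140,100),(6,255,255),box)) if n=="red" else m\n    c,ar=cents/' lan.py
python3 lan.py
```

```text
[ 17 207 123] [ 16 198 116]
[ 21 188 197] [ 21 188 190]
[  0 220 102] [  0 215 103]
[  0 192 193] [  0 193 192]
[ 23  36 121] [ 15  32 112]
[ 22  40 115] [ 8 31 99]
amber [[296.3, 161.5], [354.6, 92.1]] [57 35] [521.3 140.4 135. ] sep 73.4 yaw 147.2
red [[280.7, 135.4], [368.9, 120.7]] [73 34] [521.4 140.5 135. ] sep 73.7 yaw 107.1
white [[268.4, 154.1], [343.0, 62.5]] [2199  356] [509.9 122.1 135. ] sep 93.8 yaw 146.9
collar ((324.4215087890625, 124.75270080566406), (106.96748352050781, 107.68193054199219), 89.3249740600586) [[518.7 140.1 135. ]]
flange x 271 373 top 202
[[28.2 -0.2 30. ]]
[[26.3 -0.2 30. ]]
[[ -2.8 -31.   28. ]]
[[-3.1 30.7 28. ]]
```

```bash
python3 -c "
from h import *
plan(520,140.2,192,97.2)"
```

```text
d [0.1614 0.0048 0.1461] now [584.2 147.2 250.4] tool y yaw 97.9
w [-0.     -0.0001  0.004 ]
```

Request:
step_arm(
  increments=[
    {"dx": 0.08,"dy": 0.003,"dz": 0.0,"wx": 0.0,"wy": 0.0,"wz": 0.004,"grip": 0.0},
    {"dx": 0.161,"dy": 0.005,"dz": 0.0,"wx": 0.0,"wy": 0.0,"wz": 0.004,"grip": 0.0},
    {"dx": 0.161,"dy": 0.005,"dz": 0.08,"wx": 0.0,"wy": 0.0,"wz": 0.004,"grip": 0.0},
    {"dx": 0.161,"dy": 0.005,"dz": 0.146,"wx": 0.0,"wy": 0.0,"wz": 0.004,"grip": 0.0},
    {"dx": 0.161,"dy": 0.005,"dz": 0.146,"wx": 0.0,"wy": 0.0,"wz": 0.004,"grip": 0.0},
    {"dx": 0.161,"dy": 0.005,"dz": 0.146,"wx": 0.0,"wy": 0.0,"wz": 0.004,"grip": 0.0},
    {"dx": 0.161,"dy": 0.005,"dz": 0.146,"wx": 0.0,"wy": 0.0,"wz": 0.004,"grip": 0.0},
  ],
)

```text
time_s: 5.58
ee_pos: [520.9, 141.1, 193.1]
ee_rot: [-0.063, 0.998, -0.0, 0.001]
ft_force: [0.3, 0.2, -0.6]
grip_width: 13.6
finger_force: 40.0
```

```bash
python3 - <<'E'
from h import *
plan(520,140.2,182,97.2)
a=get_image("wrist");cv2.imwrite("pics/w3.png",cv2.resize(a[100:340,180:460],(700,600))[:,:,::-1])
E
```

```text
d [ 0.0026 -0.0019  0.0277] now [520.9 141.1 193.1] tool y yaw 97.2
w [-0.0001  0.0007  0.0002]
```

View pics/w3.png

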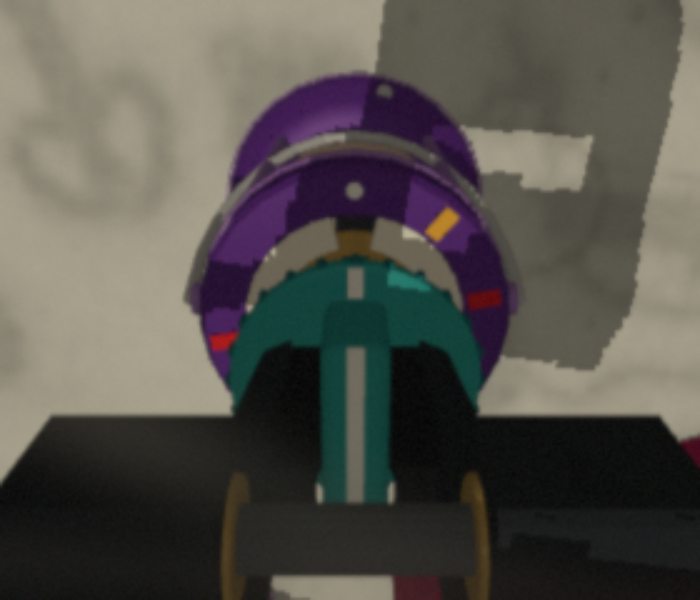

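The slot and white dot at about (355,190) line up with the cap's white line at x≈355. I'll descend carefully and watch the force.

Request:
step_arm(
  increments=[
    {"dx": 0.0026,"dy": -0.001,"dz": 0.0,"wx": 0.0,"wy": 0.0,"wz": 0.0,"grip": 0.0},
    {"dx": 0.0026,"dy": -0.001,"dz": 0.02,"wx": 0.0,"wy": 0.0,"wz": 0.0,"grip": 0.0},
    {"dx": 0.0026,"dy": -0.001,"dz": 0.032,"wx": 0.0,"wy": 0.0,"wz": 0.0,"grip": 0.0},
    {"dx": 0.0026,"dy": -0.001,"dz": 0.04,"wx": 0.0,"wy": 0.0,"wz": 0.0,"grip": 0.0},
    {"dx": 0.0026,"dy": -0.001,"dz": 0.046,"wx": 0.0,"wy": 0.0,"wz": 0.0,"grip": 0.0},
    {"dx": 0.0026,"dy": -0.001,"dz": 0.046,"wx": 0.0,"wy": 0.0,"wz": 0.0,"grip": 0.0},
  ],
)

```text
time_s: 6.38
ee_pos: [519.5, 140.7, 173.4]
ee_rot: [-0.063, 0.998, -0.0, -0.0]
ft_force: [-0.4, 0.6, -1.5]
grip_width: 13.6
finger_force: 40.0
```

Request:
step_arm(
  increments=[
    {"dx": 0.0,"dy": 0.0,"dz": 0.008,"wx": 0.0,"wy": 0.0,"wz": 0.0,"grip": 0.0},
    {"dx": 0.0,"dy": 0.0,"dz": 0.014,"wx": 0.0,"wy": 0.0,"wz": 0.0,"grip": 0.0},
    {"dx": 0.0,"dy": 0.0,"dz": 0.019,"wx": 0.0,"wy": 0.0,"wz": 0.0,"grip": 0.0},
    {"dx": 0.0,"dy": 0.0,"dz": 0.021,"wx": 0.0,"wy": 0.0,"wz": 0.0,"grip": 0.0},
    {"dx": 0.0,"dy": 0.0,"dz": 0.021,"wx": 0.0,"wy": 0.0,"wz": 0.0,"grip": 0.0},
  ],
)

```text
time_s: 7.0
ee_pos: [519.5, 140.7, 165.1]
ee_rot: [-0.063, 0.998, -0.0, -0.0]
ft_force: [0.3, 0.3, -0.8]
grip_width: 13.9
finger_force: 40.0
```

Request:
step_arm(
  increments=[
    {"dx": 0.0,"dy": 0.0,"dz": 0.0025,"wx": 0.0,"wy": 0.0,"wz": 0.0,"grip": 0.0},
    {"dx": 0.0,"dy": 0.0,"dz": 0.004,"wx": 0.0,"wy": 0.0,"wz": 0.0,"grip": 0.0},
    {"dx": 0.0,"dy": 0.0,"dz": 0.004,"wx": 0.0,"wy": 0.0,"wz": 0.0,"grip": 0.0},
    {"dx": 0.0,"dy": 0.0,"dz": 0.004,"wx": 0.0,"wy": 0.0,"wz": 0.0,"grip": 0.0},
  ],
)

```text
time_s: 7.5
ee_pos: [519.6, 140.7, 164.8]
ee_rot: [-0.063, 0.998, -0.0, 0.001]
ft_force: [-4.0, -0.9, 9.6]
grip_width: 13.8
finger_force: 40.0
```

Seated: about 10 N of contact at z=164.8. I'll ease the push and start turning clockwise, checking half way.

Request:
step_arm(
  increments=[
    {"dx": 0.0,"dy": 0.0,"dz": -0.002,"wx": 0.0,"wy": 0.0,"wz": 0.0,"grip": 0.0},
    {"dx": 0.0,"dy": 0.0003,"dz": -0.002,"wx": 0.0,"wy": 0.0,"wz": 0.03,"grip": 0.0},
    {"dx": 0.0,"dy": 0.0006,"dz": -0.002,"wx": 0.0,"wy": 0.0,"wz": 0.06,"grip": 0.0},
    {"dx": 0.0,"dy": 0.001,"dz": -0.002,"wx": 0.0,"wy": 0.0,"wz": 0.09,"grip": 0.0},
    {"dx": 0.0,"dy": 0.001,"dz": -0.002,"wx": 0.0,"wy": 0.0,"wz": 0.11,"grip": 0.0},
    {"dx": 0.0,"dy": 0.001,"dz": -0.002,"wx": 0.0,"wy": 0.0,"wz": 0.11,"grip": 0.0},
  ],
)

```text
time_s: 8.25
ee_pos: [519.8, 141.2, 164.8]
ee_rot: [0.109, 0.994, 0.0, 0.001]
ft_force: [0.8, 0.9, 5.2]
grip_width: 13.5
finger_force: 40.0
```

```bash
python3 -c "
from h import *
plan(520.2,141,165,57.2);s=r.state();print(s['ft_force'],s['torque'])"
```

```text
d [-0.0011 -0.0004 -0.0005] now [519.8 141.2 164.8] tool y yaw 77.5
w [0.0003 0.0004 0.1127]
[0.83691189 0.92833728 5.1982334 ] [ 0.20555717 -0.18226217 -0.00450561]
```

Request:
step_arm(
  increments=[
    {"dx": 0.0,"dy": 0.0004,"dz": 0.0,"wx": 0.0,"wy": 0.0,"wz": 0.03,"grip": 0.0},
    {"dx": 0.0,"dy": 0.0008,"dz": 0.0,"wx": 0.0,"wy": 0.0,"wz": 0.06,"grip": 0.0},
    {"dx": 0.0,"dy": 0.001,"dz": 0.0,"wx": 0.0,"wy": 0.0,"wz": 0.09,"grip": 0.0},
    {"dx": 0.0,"dy": 0.001,"dz": 0.0,"wx": 0.0,"wy": 0.0,"wz": 0.112,"grip": 0.0},
    {"dx": 0.0,"dy": 0.001,"dz": 0.0,"wx": 0.0,"wy": 0.0,"wz": 0.112,"grip": 0.0},
    {"dx": 0.0,"dy": 0.001,"dz": 0.0,"wx": 0.0,"wy": 0.0,"wz": 0.112,"grip": 0.0},
  ],
)

```text
time_s: 9.0
ee_pos: [520.0, 141.7, 164.8]
ee_rot: [0.28, 0.96, 0.001, 0.001]
ft_force: [1.4, 2.4, 4.7]
grip_width: 13.7
finger_force: 40.0
```

```bash
python3 - <<'E'
from h import *
plan(520.2,141,165,57.2);s=r.state();print(s['ft_force'],s['torque'])
a=get_image("wrist");cv2.imwrite("pics/w4.png",cv2.resize(a[100:340,180:460],(700,600))[:,:,::-1])
E
```

```text
d [-0.0014 -0.0013 -0.0005] now [520.  141.7 164.8] tool y yaw 57.4
w [0.0004 0.0004 0.0013]
[1.44713842 2.43936358 4.65128   ] [ 0.40838492 -0.4120628  -0.01380397]
```

View pics/w4.png

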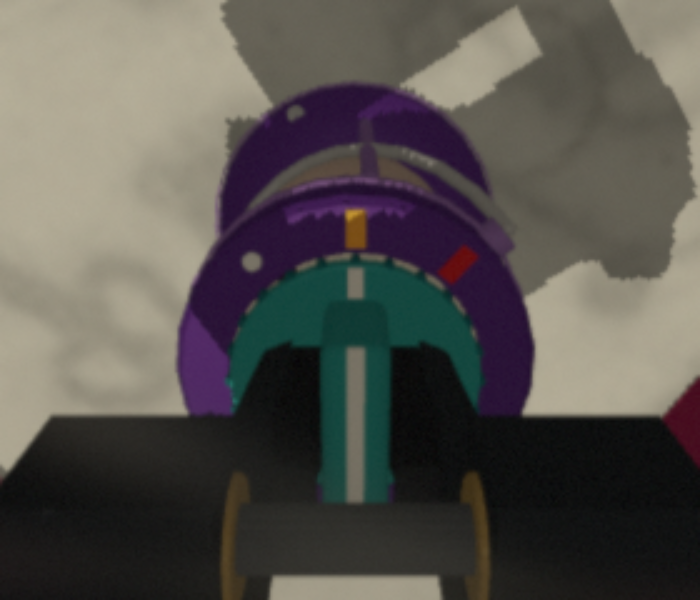

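The white line at x≈355 points straight at the amber mark at (355,230). The cap is seated, gripped and still.

```bash
python3 -c "
from bench import workorder
print(workorder.finish_job())"
```

```text
the job is handed in; nothing more can be done
None
```

I handed the job in with the teal cap fully down in the lantern, turned about 40° clockwise to the amber mark and still gripped at 40 N; no pass or fail result came back.

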